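# Make up the wet and dry corrosion-coupon kits

### The job

Make up the two corrosion-test kits. Wet kit, in the blue tray: lay the two white spacer bars side by side across the tray, each down in its own pair of notches, then lay the brass coupon lengthwise of the tray, centred on both bars, so that it rests clear of the moist plate. Dry kit, in the light grey tray: stand the closed dish of drying agent in the ring, then lay the aluminium coupon centrally over it from shoulder to shoulder; the copper coupon, the beaker and the tape stay where they are.

Things in the scene. Friction and masses are not known exactly. Their poses are not given: they have to be found in the camera images.
- wet_tray: blue tray, 124 (x) by 144 mm (y), fixed. Origin: centre of underside, z up. Pale beige porous plate on its floor, top at z=8 mm. Side walls (|x| 48 to 62) are 20 mm high; notches at y=-32 and +32 mm in both, floor z=14 mm, 14 mm wide, sloping out to 26 at the top: a bar in them lies along x, underside z=14, top 24. End walls 12 mm high. The brass coupon lies on the bars, length along y.
- dry_tray: light grey tray, 136 (x) by 144 mm (y), fixed. Origin: centre of underside, z up. Floor top z=4 mm; black ring at the centre, inside 80 mm across, top z=6. Shoulders (|x| 42 to 68, |y| under 50) bear at z=26 mm, with 4 mm stop lips at |x| 64 to 68: the coupon lies between these, length along x. Ends in y open but for an 8 mm rim: fingers closing along y can set down the dish.
- brass_coupon: yellow brass coupon, a flat plate 110 x 45 x 6 mm with an 8 mm hang hole 45 mm from its centre towards one end. Origin: centre of its underside; x along the 110 mm length, y along the 45 mm width, z up. At the start it lies flat on the worktop. 225 g. It belongs in the wet kit.
- aluminium_coupon: silver-grey aluminium coupon, a flat plate 110 x 45 x 6 mm with an 8 mm hang hole 45 mm from its centre towards one end. Origin: centre of its underside; x along the 110 mm length, y along the 45 mm width, z up. At the start it lies flat on the worktop. 75 g. It belongs in the dry kit.
- copper_coupon: reddish copper coupon, a flat plate 110 x 45 x 6 mm with an 8 mm hang hole 45 mm from its centre towards one end. Origin: centre of its underside; x along the 110 mm length, y along the 45 mm width, z up. At the start it lies flat on the worktop. 230 g. Not wanted today: it stays where it lies.
- bar_1: white square spacer bar, 124 x 10 x 10 mm, 30 g, lying flat on the worktop at the start; the two bars are alike and interchangeable. Origin: centre of its underside; x along its length.
- bar_2: white square spacer bar, 124 x 10 x 10 mm, 30 g, lying flat on the worktop at the start; the two bars are alike and interchangeable. Origin: centre of its underside; x along its length.
- dish: closed round petri dish, clear with a pale cream filling, 64 mm across, 16 mm high, 40 g, lid fixed on; the lid part, 64 mm wide, reaches from 3 to 16 mm above its underside. Origin: centre of its underside; z up. On the worktop at the start.
- beaker: small clear glass beaker with a pale filling, 56 x 62 mm, 72 mm high; a bystander. Origin: centre of its underside. Behind it and the trays stand a hotplate (over 100 mm high), a balance and a centrifuge, from about x = 0.58 m back where y is below 0.18 m: carry things high or near past them.
- label_tape: roll of tan tape lying flat, 96 mm across, 25 mm high; a bystander. Origin: centre of its underside.

How it is judged:
By the outcome, as a careful person would: the job done as asked, in the order asked, and still so for the second after the job is handed in, with the robot touching nothing.
It also fails if it takes over 128 s, if anything falls off the work surface, if the arm or the gripper's body presses on something with over 40 N, if the wrist force passes 120 N, or if a joint passes its speed limit or range.

### The arm

A 6-joint arm with a two-finger parallel gripper is mounted at the origin on a cart in front of the work surface, level with it; the furniture and walls round the work are solid. World frame = base frame: x ahead of the robot, y to its left, z up, the work surface at z = 0. Lengths are in m, angles in rad, forces in N, time in s.
With the tool pointing down it reaches from about 0.4 to 0.925 m from the base axis. Payload 12.5 kg.
Tool frame: the origin (TCP) lies between the finger pads; the fingertips stand 25 mm ahead of it and the grasp point (between the pads) lies 6 mm ahead of it; z points along the fingers, y is the line along which they close (so a half turn about z gives the same grasp; the last joint's range is limited). The gripper opens to 95 mm and grips with 3 to 60 N. Pads are 20 mm wide; open, the fingers measure 119 mm over their backs; the gripper's body (75 mm by 180 mm) begins 59 mm behind the grasp point.
Start: joints at [1.082, 0.491, 1.559, -0, 1.092, -0.106], TCP at [0.233, 0.58, 0.24] pointing down, gripper open.
Joint ranges: [-3.1, 3.1], [-0.84, 2.19], [0.05, 2.79], [-1.13, 4.28], [0.06, 2.93], [-2.69, 2.69]. Speed limits (rad/s): [2.22, 2.22, 2.79, 3.14, 3.14, 3.14].

### API

Orientations are given as a 3x3 rotation matrix whose columns are the frame's x, y, z axes.
In Python, from station import arm gives the robot as it stands.
- The arm moves only by the shell command python3 inch.py 'ROWS' [OPENING] [FORCE]. ROWS is rows parted by semicolons, their numbers by spaces, 1 to 8 of them, each of 6 numbers: dx, dy, dz in m, then a rotation vector rx, ry, rz in rad; each row is the pose to reach, as a shift and turn from the pose commanded when the command began, along the tool's axes at that moment; what a row does not reach only later rows make up. A row lasts 1/12 s, in which the tool goes at most 0.0417 m and 0.125 rad, less where a joint would pass 70% of its speed; a pose out of reach is approached as far as the arm can. OPENING is the finger opening in m, set as the command begins (- or left out keeps the last). The fingers move at their own pace and stop on an object; FORCE is the grip in N (left out, the last holds). Time passes only in rows, so rows that do not move let the fingers close. It prints the time, the measured TCP pose, the force, the opening and the grip force at its end.
- arm.get_obs(): the state, without advancing time (a new reading comes with each control period).
- arm.capture(name): name is "scene" or "top" or "wrist"; returns (picture, depth): 400x640x3 uint8, red, green, blue; 400x640 float32, m along the optical axis (not along the pixel's ray), 0 where there is no reading.
- arm.calibration(name): a dict with "mtx" (3x3 intrinsics, pixels), "k1" (the pictures are not rectified: a ray, as slopes to the right and down, at radius r is drawn at 1 + k1 r^2 times it, then the intrinsics apply), "cam_to_world" (4x4, takes a point from camera to world coordinates); the wrist camera has in their place "mount" (4x4, takes a point from camera to tool coordinates, whose origin is the TCP and whose axes are the flange's). Camera axes: x right, y down, z forward; pixel columns grow to the right and rows downward; lengths in m; the calibration is good to about 2 mm. A picture is of the moment at which its call begins: read the wrist's pose just before it. calibration takes no time and is no camera call.
- arm.close_job(): hands the job in; it is judged then, once.
The state is a dict: "time": time; "joints": joint angles; "qvel": joint speeds; "joint_efforts": joint torques, N m; "position": TCP position; "ee_rot": TCP orientation; "ft_force": force on the tool from outside, world axes, zero at the start; "torque": the same for the moment, N m; "grip_width": finger opening in m; "gripper_force": force on a finger pad.
Only numpy, scipy, OpenCV 4.12 (cv2) and the standard library are available. Lean on these libraries where they do the work, as an engineer would, in place of code of your own. Each camera call takes 0.05 s, during which the arm holds its last target. There are 200 camera calls.

## Working session

There is one attempt and no reset: what is moved stays moved. The work goes in short steps, Python scripts to look and compute and a shell command to move; the robot and the scene stay as the last step left them, time stands still between calls to the robot, and variables do not carry over. Pictures are saved under pics/ and viewed, at most 16 in all, crops included, and the job is handed in when it is done.

```bash
ls; mkdir -p pics; cat > h.py <<'E'
import numpy as np, cv2
from station import arm
def cap(n,save=None):
    o=arm.get_obs(); p,d=arm.capture(n); c=arm.calibration(n)
    if n=='wrist':
        T=np.eye(4);T[:3,:3]=o['ee_rot'];T[:3,3]=o['position'];M=T@np.array(c['mount'])
    else: M=np.array(c['cam_to_world'])
    if save: cv2.imwrite('pics/'+save,p[:,:,::-1])
    return p,d,np.array(c['mtx']),c['k1'],M
def rays(uv,K,k1,M):
    uv=np.asarray(uv,float).reshape(-1,1,2)
    r=cv2.undistortPoints(uv,K,np.array([k1,0,0,0,0.]))[:,0]
    return np.c_[r,np.ones(len(r))]@M[:3,:3].T, M[:3,3]
def plane(uv,z,K,k1,M):
    d,o=rays(uv,K,k1,M); return o+d*((z-o[2])/d[:,2])[:,None]
E
python3 - <<'E'
from h import *
for n in('scene','top'):
    p,d,K,k1,M=cap(n,n+'0.png'); print(n,K[0],K[1],k1,M.round(3).tolist())
print(arm.calibration('wrist')); print(arm.get_obs()['ee_rot'])
E
```

```text
inch.py
pics
station.py
scene [495.14779371   0.         310.58576916] [  0.         495.14779371 198.90339226] -0.01589053767401454 [[0.522, -0.577, 0.628, -0.633], [-0.853, -0.352, 0.385, -0.689], [-0.001, -0.737, -0.676, 1.301], [0.0, 0.0, 0.0, 1.0]]
top [428.43879988   0.         322.509122  ] [  0.         428.43879988 196.51103166] 0.025935230661030616 [[-0.019, -0.998, 0.06, 0.434], [-1.0, 0.019, 0.011, 0.043], [-0.012, -0.06, -0.998, 1.383], [0.0, 0.0, 0.0, 1.0]]
{'mtx': array([[344.86861697,   0.        , 325.60344598],
       [  0.        , 344.86861697, 197.89447658],
       [  0.        ,   0.        ,   1.        ]]), 'k1': -0.04057369050367852, 'mount': array([[ 1.48529895e-03, -9.63960249e-01, -2.66042163e-01,
         7.53971597e-02],
       [ 9.99998886e-01,  1.39241521e-03,  5.37750795e-04,
         7.33948358e-04],
       [-1.47929237e-04, -2.66042665e-01,  9.63961243e-01,
        -1.45578830e-01],
       [ 0.00000000e+00,  0.00000000e+00,  0.00000000e+00,
         1.00000000e+00]])}
[[-9.27626241e-01  3.73509503e-01 -4.56917673e-04]
 [ 3.73509767e-01  9.27625855e-01 -8.52748260e-04]
 [ 1.05339069e-04 -9.61694876e-04 -9.99999532e-01]]
```

View pics/top0.png

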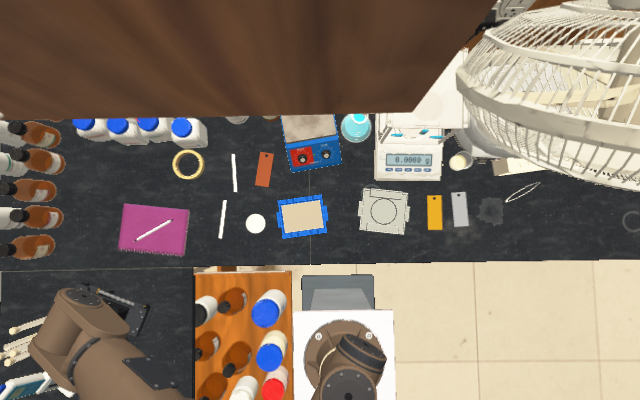

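View pics/scene0.png

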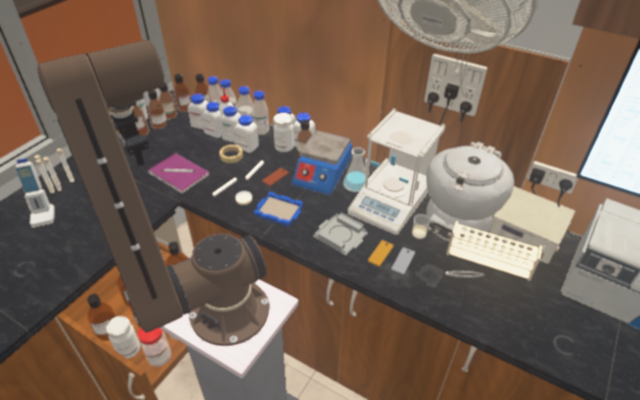

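The top view shows bars at (234,172) and (222,219), copper at (263,169), dish at (256,223), wet tray at (302,216), dry tray at (384,211), brass at (434,212), aluminium at (460,209) and the beaker at (459,161). The scene view agrees with this layout.

```bash
python3 - <<'E'
from h import *
p,d,K,k1,M=cap('top')
hsv=cv2.cvtColor(p,cv2.COLOR_RGB2HSV)
S=hsv[...,1].astype(int);V=hsv[...,2];H=hsv[...,0]
def m(name,box,mask,z):
    x0,y0,x1,y1=box; mm=np.zeros(mask.shape,np.uint8); mm[y0:y1,x0:x1]=mask[y0:y1,x0:x1]
    n,l,st,c=cv2.connectedComponentsWithStats(mm); i=1+np.argmax(st[1:,4])
    ys,xs=np.nonzero(l==i); P=plane(np.c_[xs,ys],z,K,k1,M)[:,:2].astype(np.float32)
    mu=P.mean(0); r=cv2.minAreaRect(P); w,V_=np.linalg.eigh(np.cov((P-mu).T)); a=V_[:,1]
    print(name,st[i],'mean',mu.round(4),'rect',np.round(r[0],4),np.round(r[1],4),'axis deg',np.degrees(np.arctan2(a[1],a[0])).round(1)%180,'depthz',(M[2,3]-np.median(d[l==i])).round(3))
m('bar1',(225,145,245,200),V>150,.01)
m('bar2',(214,195,232,245),V>150,.01)
m('dish',(240,208,272,240),V>150,.016)
m('wet',(270,190,335,245),(S>120)&(H>95)&(H<125),.02)
m('plate',(270,190,335,245),(S<110)&(V>150),.008)
m('dry',(350,180,415,240),V>110,.026)
m('brass',(420,190,447,235),S>120,.006)
m('alu',(448,185,475,232),(V>110),.006)
m('cu',(250,145,275,195),S>120,.006)
E
python3 inch.py '0 0 0 0 0 0'
```

```text
bar1 [231 154   6  38 133] mean [0.6011 0.3425] rect [0.6001 0.3424] [0.1207 0.0121] axis deg 3.5 depthz -0.002
bar2 [218 200   9  39 151] mean [0.4514 0.3811] rect [0.4515 0.3813] [0.0123 0.1227] axis deg 172.4 depthz 0.006
dish [246 214  20  20 305] mean [0.4359 0.2745] rect [0.4346 0.2733] [0.0606 0.0605] axis deg 130.2 depthz 0.015
wet [276 194  53  45 769] mean [0.4553 0.1253] rect [0.4554 0.1247] [0.1245 0.1633] axis deg 97.1 depthz 0.013
plate [ 281  200   43   33 1113] mean [0.4555 0.1254] rect [0.4555 0.1254] [0.0902 0.1259] axis deg 96.7 depthz 0.008
dry [ 358  188   52   47 2005] mean [ 0.4671 -0.1331] rect [ 0.4675 -0.1331] [0.161  0.1362] axis deg 82.5 depthz 0.008
brass [427 195  16  35 539] mean [ 0.46  -0.298] rect [ 0.4608 -0.2987] [0.0476 0.1093] axis deg 179.5 depthz 0.01
alu [451 192  18  35 520] mean [ 0.4687 -0.3785] rect [ 0.4693 -0.3787] [0.1108 0.0476] axis deg 3.5999999999999943 depthz 0.01
cu [255 152  19  35 478] mean [0.6096 0.2459] rect [0.6099 0.2458] [0.0459 0.1104] axis deg 170.2 depthz -0.005
time: 0.23
position: [0.2334, 0.5797, 0.2393]
ee_rot: [[-0.928, 0.374, -0.0], [0.374, 0.928, -0.0], [0.0, -0.001, -1.0]]
ft_force: [0.6, -0.4, -0.2]
grip_width: 0.0953
gripper_force: 0.0
```

```bash
cat > go.py <<'E'
# usage: go.py x y z yawdeg(of tool x axis) -> shift/turn in tool axes from the measured pose
import sys; from h import *
x,y,z,a=map(float,sys.argv[1:5]); a=np.radians(a); o=arm.get_obs(); R=np.array(o['ee_rot'])
T=np.array([[np.cos(a),np.sin(a),0],[np.sin(a),-np.cos(a),0],[0,0,-1.]])
rv=cv2.Rodrigues(R.T@T)[0].ravel(); d=R.T@(np.array([x,y,z])-o['position'])
print('t%.2f'%o['time'],'d',d.round(4),'rv',rv.round(4),'rows',max(np.linalg.norm(d)/.0417,np.linalg.norm(rv)/.125).round(1),'j',np.round(o['joints'],2))
E
python3 go.py .47 .25 .26 180
```

```text
t0.23 d [-0.3426 -0.2175 -0.0206] rv [-5.000e-04 -2.000e-04 -3.828e-01] rows 9.7 j [ 1.08  0.49  1.56  0.    1.09 -0.11]
```

```bash
python3 inch.py '-.343 -.2175 -.02 0 0 -.383;-.343 -.2175 -.02 0 0 -.383;-.343 -.2175 -.02 0 0 -.383;-.343 -.2175 -.02 0 0 -.383;-.343 -.2175 -.02 0 0 -.383;-.343 -.2175 -.02 0 0 -.383;-.343 -.2175 -.02 0 0 -.383;-.343 -.2175 -.02 0 0 -.383' && python3 go.py .47 .25 .26 180
```

```text
time: 0.9
position: [0.4257, 0.3115, 0.256]
ee_rot: [[-1.0, -0.0, 0.0], [-0.0, 1.0, 0.0], [-0.0, 0.0, -1.0]]
ft_force: [1.5, 0.9, -0.3]
grip_width: 0.0951
gripper_force: 0.0
t0.90 d [-0.0443 -0.0615 -0.004 ] rv [0.0001 0.0003 0.0004] rows 1.8 j [ 0.51  0.33  1.78 -0.    1.03 -1.06]
```

```bash
python3 inch.py '-.044 -.06 -.004 0 0 0;-.044 -.06 -.004 0 0 0;-.044 -.06 -.004 0 0 0;-.044 -.06 -.004 0 0 0' && python3 - <<'E'
from h import *
p,d,K,k1,M=cap('wrist','w1.png'); print(M.round(3))
np.savez('w1',p=p,d=d,M=M)
E
```

```text
time: 1.23
position: [0.4697, 0.252, 0.2597]
ee_rot: [[-1.0, 0.003, -0.0], [0.003, 1.0, 0.0], [0.0, 0.0, -1.0]]
ft_force: [-0.7, -0.2, 0.1]
grip_width: 0.0952
gripper_force: 0.0
[[ 0.002  0.964  0.266  0.395]
 [ 1.    -0.002 -0.     0.253]
 [ 0.     0.266 -0.964  0.405]
 [ 0.     0.     0.     1.   ]]
```

View pics/w1.png

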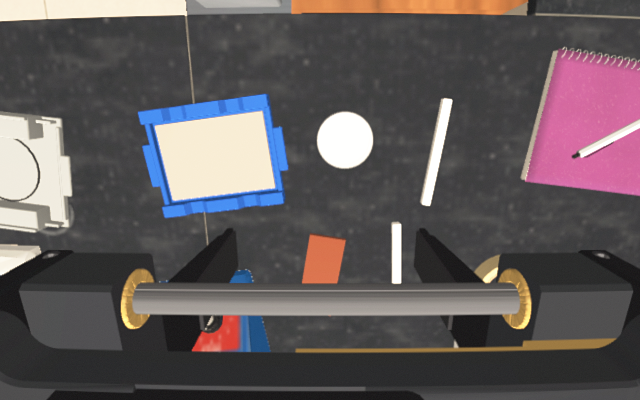

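The wrist view shows the wet tray at (213,157), dish at (345,140) and bar 2 at (437,152). Bar 1 at (396,253) is partly hidden.

```bash
cat >> h.py <<'E'
def meas(name,box,mask,z,cam,d=None):
    K,k1,M=cam; x0,y0,x1,y1=box; mm=np.zeros(mask.shape,np.uint8); mm[y0:y1,x0:x1]=mask[y0:y1,x0:x1]
    n,l,st,c=cv2.connectedComponentsWithStats(mm); i=1+np.argmax(st[1:,4])
    ct=max(cv2.findContours((l==i).astype(np.uint8),cv2.RETR_EXTERNAL,cv2.CHAIN_APPROX_NONE)[0],key=len)[:,0]
    ys,xs=np.nonzero(l==i); P=plane(np.c_[xs,ys],z,K,k1,M)[:,:2].astype(np.float32)
    C=plane(ct,z,K,k1,M)[:,:2].astype(np.float32); mu=P.mean(0); r=cv2.minAreaRect(C)
    a=np.linalg.eigh(np.cov((P-mu).T))[1][:,1]
    print(name,st[i][:4],'mean',mu.round(4),'rect',np.round(r[0],4),np.round(r[1],4),np.round(r[2],1),'axis',np.degrees(np.arctan2(a[1],a[0])).round(1)%180, '' if d is None else 'medz %.4f'%np.median(pz(xs,ys,d,K,k1,M)))
    return l==i,C
def pz(xs,ys,d,K,k1,M):
    r,o=rays(np.c_[xs,ys],K,k1,M); return (o+r*d[ys,xs][:,None])[:,2]
E
python3 - <<'E'
from h import *
f=np.load('w1.npz');p,d,M=f['p'],f['d'],f['M'];c=arm.calibration('wrist');cam=(c['mtx'],c['k1'],M)
hsv=cv2.cvtColor(p,cv2.COLOR_RGB2HSV);H,S,V=[hsv[...,i].astype(int) for i in range(3)]
meas('bar2',(410,85,465,215),V>150,.01,cam,d)
meas('dish',(310,100,380,180),V>150,.016,cam,d)
b=(H>95)&(H<125)&(S>120)
m,C=meas('wet',(125,80,300,235),b,.02,cam,d)
meas('plate',(125,80,300,225),(S<100)&(V>150),.008,cam,d)
meas('bar1',(380,215,410,284),V>150,.01,cam,d)
E
```

```text
bar2 [421  98  32 108] mean [0.4481 0.3803] rect [0.4508 0.3799] [0.0134 0.1251] 82.6 axis 172.7 medz 0.0101
dish [317 112  56  57] mean [0.4346 0.2744] rect [0.4354 0.2744] [0.0619 0.0624] 90.0 axis 178.1 medz 0.0169
wet [138  94 150 124] mean [0.4515 0.1269] rect [0.4542 0.1283] [0.125  0.1608] 7.1 axis 96.8 medz 0.0139
plate [154 111 122  90] mean [0.4533 0.1256] rect [0.4546 0.1251] [0.0908 0.127 ] 7.1 axis 97.3 medz 0.0085
bar1 [391 222  11  62] mean [0.5748 0.3413] rect [0.5756 0.3409] [0.0836 0.0123] 3.4 axis 3.5 medz 0.0100
```

```bash
python3 go.py .4508 .3799 .07 172.6
```

```text
t1.28 d [0.0182 0.1269 0.1897] rv [ 1.000e-04 -4.000e-04  1.278e-01] rows 5.5 j [ 0.37  0.34  1.76  0.    1.05 -1.2 ]
```

```bash
python3 inch.py '.018 .127 .1 0 0 .128;.018 .127 .19 0 0 .128;.018 .127 .19 0 0 .128;.018 .127 .19 0 0 .128;.018 .127 .19 0 0 .128;.018 .127 .19 0 0 .128;.018 .127 .19 0 0 .128;.018 .127 .19 0 0 .128' .05 && python3 go.py .4508 .3799 .028 172.6
python3 - <<'E'
from h import *
p,d,K,k1,M=cap('wrist','w2.png');V=p.min(2).astype(int)
meas('bar2',(200,20,450,250),V>140,.01,(K,k1,M),d)
E
```

```text
time: 1.95
position: [0.4494, 0.3813, 0.0691]
ee_rot: [[-0.992, 0.125, -0.002], [0.125, 0.992, -0.001], [0.002, -0.001, -1.0]]
ft_force: [0.5, 0.5, 0.4]
grip_width: 0.0518
gripper_force: 0.0
t1.95 d [-0.0016 -0.0011  0.0411] rv [-0.0014 -0.0017  0.0042] rows 1.0 j [ 0.59  0.66  1.8   0.    0.69 -0.85]
bar2 [316 129  18 121] mean [0.4254 0.3843] rect [0.427  0.3842] [0.0103 0.0759] 82.5 axis 172.5 medz 0.0102
```

View pics/w2.png

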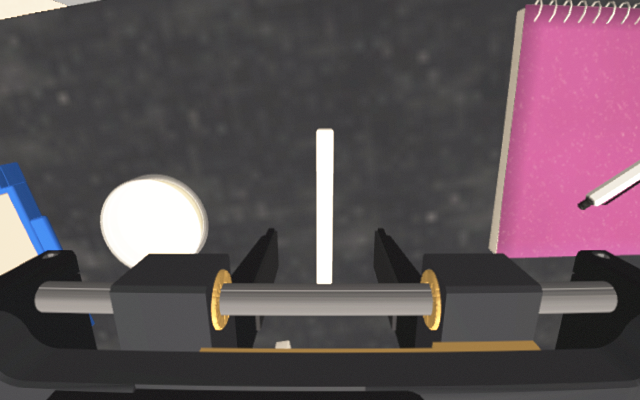

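The bar sits at (324,205), centred between the fingers, and the dish is well clear.

```bash
python3 inch.py '-.0015 -.001 .041 0 0 .004;-.0015 -.001 .041 0 0 .004;-.0015 -.001 .041 0 0 .004' && python3 inch.py '0 0 0 0 0 0;0 0 0 0 0 0;0 0 0 0 0 0;0 0 0 0 0 0;0 0 0 0 0 0;0 0 0 0 0 0' 0 20
```

```text
time: 2.25
position: [0.4521, 0.3785, 0.0295]
ee_rot: [[-0.991, 0.132, -0.001], [0.132, 0.991, -0.001], [0.001, -0.001, -1.0]]
ft_force: [0.6, -0.1, 0.1]
grip_width: 0.0501
gripper_force: 0.0
time: 2.75
position: [0.4524, 0.3792, 0.0293]
ee_rot: [[-0.991, 0.131, 0.001], [0.131, 0.991, 0.0], [-0.0, 0.0, -1.0]]
ft_force: [0.6, 0.7, -0.0]
grip_width: 0.0153
gripper_force: 0.0
```

```bash
python3 inch.py '0 0 0 0 0 0;0 0 0 0 0 0;0 0 0 0 0 0' 0 20 && python3 inch.py '0 0 -.06 0 0 0;0 0 -.06 0 0 0;0 0 -.06 0 0 0' && python3 go.py .455 .1255 .1 187.1
```

```text
time: 3.0
position: [0.4523, 0.3792, 0.029]
ee_rot: [[-0.991, 0.131, 0.0], [0.131, 0.991, 0.0], [-0.0, 0.0, -1.0]]
ft_force: [-1.7, -0.5, 4.9]
grip_width: 0.0098
gripper_force: 20.0
time: 3.25
position: [0.4535, 0.38, 0.0922]
ee_rot: [[-0.991, 0.131, 0.004], [0.131, 0.991, 0.003], [-0.004, 0.004, -1.0]]
ft_force: [0.9, 0.3, 0.1]
grip_width: 0.01
gripper_force: 20.0
t3.25 d [-0.0349 -0.2521 -0.0085] rv [ 0.0031  0.0044 -0.2556] rows 6.1 j [ 0.59  0.62  1.78  0.    0.73 -0.85]
```

```bash
python3 go.py .4520 .1573 .1 187.1; python3 inch.py '-.030 -.22 -.008 0 0 -.255;-.030 -.22 -.008 0 0 -.255;-.030 -.22 -.008 0 0 -.255;-.030 -.22 -.008 0 0 -.255;-.030 -.22 -.008 0 0 -.255;-.030 -.22 -.008 0 0 -.255;-.030 -.22 -.008 0 0 -.255;-.030 -.22 -.008 0 0 -.255' && python3 - <<'E'
from h import *
p,d,K,k1,M=cap('wrist','w3.png');np.savez('w3',p=p,d=d,M=M)
hsv=cv2.cvtColor(p,cv2.COLOR_RGB2HSV);H,S,V=[hsv[...,i].astype(int) for i in range(3)]
E
python3 go.py .4520 .1573 .1 187.1
```

```text
t3.25 d [-0.0278 -0.221  -0.0085] rv [ 0.0031  0.0044 -0.2556] rows 5.3 j [ 0.59  0.62  1.78  0.    0.73 -0.85]
time: 3.92
position: [0.4532, 0.1564, 0.0964]
ee_rot: [[-0.993, -0.121, -0.0], [-0.121, 0.993, 0.0], [0.0, 0.0, -1.0]]
ft_force: [-0.4, 0.4, -0.1]
grip_width: 0.0099
gripper_force: 20.0
t3.97 d [ 0.0011  0.0003 -0.0036] rv [ 0.0001 -0.0003 -0.0016] rows 0.1 j [ 0.2   0.51  2.05  0.    0.58 -1.5 ]
```

View pics/w3.png

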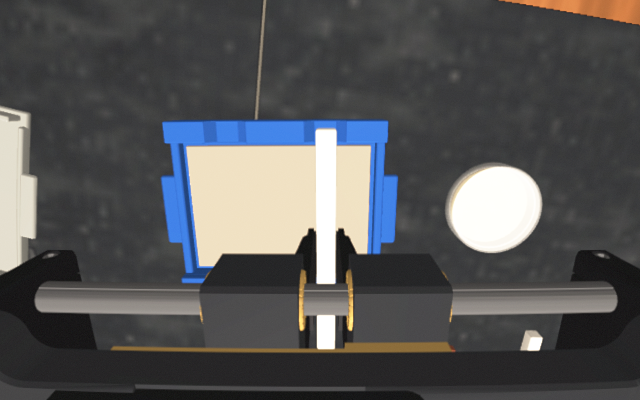

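Near-wall notches are centred at about (224,131) and (326,131), and the held bar's near end is at (326,130), over the right one. I'll check this numerically.

```bash
python3 - <<'E'
from h import *
f=np.load('w3.npz');p,d,M=f['p'],f['d'],f['M'];c=arm.calibration('wrist');cam=(c['mtx'],c['k1'],M)
hsv=cv2.cvtColor(p,cv2.COLOR_RGB2HSV);H,S,V=[hsv[...,i].astype(int) for i in range(3)]
for r in(126,132,137):print(r,V[r,160:394].tolist())
a=np.radians(7.1);ct=np.array([.455,.1255]);ax=np.array([np.cos(a),np.sin(a)]);ay=np.array([-ax[1],ax[0]])
for n,uv,z in [('cornL',(163,122),.02),('cornR',(388,122),.02)]:
    P=plane([uv],z,*cam)[0,:2]-ct; print(n,(P@ax).round(4),(P@ay).round(4))
m,C=meas('bar',(310,115,340,230),p.min(2)>150,.083,cam,d)
zb=np.median(pz(*np.nonzero(m)[::-1],d,*cam)); m,C=meas('bar',(310,115,340,230),p.min(2)>150,zb,cam)
Q=C-ct; print(zb,'bar near',(Q@ax).min(),'y',(Q@ay).min(),(Q@ay).max())
meas('plate',(170,120,310,230),(S<100)&(V>150),.008,cam,d)
E
```

```text
126 [60, 63, 132, 234, 234, 232, 232, 232, 232, 232, 232, 232, 232, 232, 233, 234, 233, 232, 232, 233, 233, 233, 232, 233, 232, 233, 232, 233, 234, 233, 232, 233, 233, 233, 234, 233, 232, 233, 233, 234, 233, 233, 231, 204, 195, 196, 195, 195, 195, 196, 195, 195, 194, 194, 194, 202, 223, 233, 233, 233, 233, 233, 233, 233, 233, 232, 233, 233, 233, 233, 234, 233, 233, 233, 233, 233, 232, 223, 207, 205, 206, 206, 205, 204, 201, 219, 232, 234, 234, 234, 234, 234, 233, 233, 234, 234, 234, 234, 234, 235, 234, 235, 234, 234, 235, 234, 234, 234, 233, 234, 235, 234, 234, 235, 234, 234, 234, 234, 234, 235, 234, 233, 234, 234, 234, 234, 235, 234, 234, 234, 234, 234, 233, 234, 234, 235, 234, 234, 233, 234, 234, 235, 235, 224, 200, 193, 192, 195, 194, 193, 193, 193, 194, 195, 217, 231, 234, 234, 234, 234, 234, 234, 235, 234, 236, 235, 234, 234, 234, 234, 234, 234, 234, 234, 235, 234, 213, 204, 207, 206, 205, 206, 204, 205, 205, 202, 210, 234, 235, 235, 234, 235, 236, 236, 235, 234, 234, 234, 234, 234, 234, 234, 234, 235, 234, 234, 234, 234, 234, 234, 234, 234, 234, 234, 234, 234, 234, 234, 234, 23
[... 2169 characters left out ...]
, 235, 235, 235, 235, 236, 235, 235, 235, 235, 235, 235, 235, 235, 235, 235, 235, 234, 235, 235, 234, 236, 235, 235, 235, 236, 235, 234, 235, 234, 233, 234, 234, 234, 235, 234, 233, 234, 234, 235, 236, 194, 81, 58, 61, 61, 60, 60]
cornL -0.062 -0.0715
cornR -0.0614 0.0714
bar [310 128  30 102] mean [0.4141 0.1521] rect [0.4138 0.152 ] [0.0487 0.0142] 7.0 axis 6.599999999999994 medz 0.0774
bar [310 128  30 102] mean [0.4154 0.1523] rect [0.415  0.1521] [0.0504 0.0147] 7.0 axis 6.599999999999994 
0.07737448975152397 bar near -0.061609199258905886 y 0.02397282076692552 0.03868092503292555
plate [186 145 124  85] mean [0.4413 0.1024] rect [0.4423 0.1024] [0.0607 0.0842] 7.1 axis 97.6 medz 0.0084
```

```bash
python3 inch.py '0 .0003 .035 0 0 0;0 .0003 .0525 0 0 0;0 .0003 .0525 0 0 0;0 .0003 .0525 0 0 0' && python3 inch.py '0 0 0 0 0 0;0 0 0 0 0 0;0 0 0 0 0 0;0 0 0 0 0 0' .035 && python3 inch.py '0 0 -.09 0 0 0;0 0 -.09 0 0 0;0 0 -.09 0 0 0;0 0 -.09 0 0 0' && python3 go.py .4560 .3424 .15 183.5
python3 - <<'E'
from h import *
p,d,K,k1,M=cap('wrist','w4.png');np.savez('w4',p=p,d=d,M=M)
E
```

```text
time: 4.3
position: [0.4526, 0.1583, 0.0437]
ee_rot: [[-0.992, -0.124, -0.002], [-0.124, 0.992, -0.0], [0.002, -0.0, -1.0]]
ft_force: [-0.4, 0.2, -0.3]
grip_width: 0.0097
gripper_force: 20.0
time: 4.63
position: [0.4533, 0.1576, 0.045]
ee_rot: [[-0.992, -0.123, 0.001], [-0.123, 0.992, 0.0], [-0.001, 0.0, -1.0]]
ft_force: [-0.2, -0.4, -0.2]
grip_width: 0.0308
gripper_force: 0.0
time: 4.97
position: [0.4541, 0.1576, 0.137]
ee_rot: [[-0.992, -0.123, 0.006], [-0.123, 0.992, 0.001], [-0.006, 0.001, -1.0]]
ft_force: [0.8, -0.4, -0.4]
grip_width: 0.0351
gripper_force: 0.0
t4.97 d [-0.0247  0.1832 -0.0127] rv [0.0007 0.0057 0.0621] rows 4.4 j [ 0.2   0.43  2.02  0.    0.68 -1.5 ]
```

View pics/w4.png

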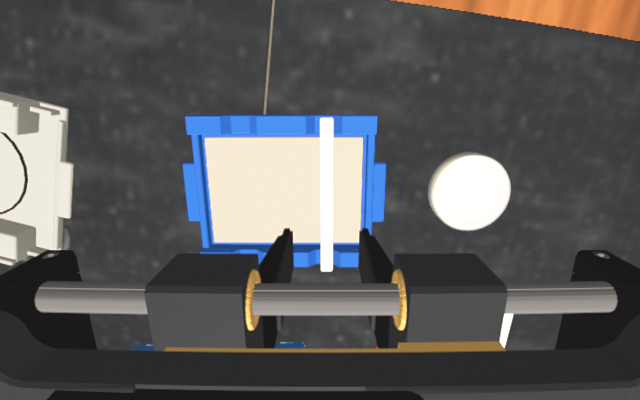

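Bar 2 is seated at column 326, spanning rows 118–270 from wall to wall. On to bar 1.

```bash
python3 go.py .597 .3418 .1 183.5; python3 inch.py '-.164 .165 .035 0 0 .062;-.164 .165 .035 0 0 .062;-.164 .165 .035 0 0 .062;-.164 .165 .035 0 0 .062;-.164 .165 .035 0 0 .062;-.164 .165 .035 0 0 .062;-.164 .165 .035 0 0 .062;-.164 .165 .035 0 0 .062' .05;python3 - <<'E'
from h import *
p,d,K,k1,M=cap('wrist','w5.png');cam=(K,k1,M)
m,C=meas('bar',(200,60,450,245),p.min(2)>140,.01,cam,d)
near=C[C[:,0]<C[:,0].min()+.004]; print('near',near[:,0].min(),near[:,1].mean())
E
python3 go.py .597 .3418 .028 183.5
```

```text
t5.02 d [-0.1651  0.1653  0.0359] rv [0.0004 0.003  0.0621] rows 5.7 j [ 0.2   0.44  2.02  0.    0.68 -1.5 ]
time: 5.68
position: [0.5947, 0.3416, 0.0963]
ee_rot: [[-0.998, -0.062, -0.003], [-0.062, 0.998, -0.002], [0.003, -0.001, -1.0]]
ft_force: [-0.6, -0.7, -1.2]
grip_width: 0.0497
gripper_force: 0.0
bar [318 129  16 116] mean [0.5754 0.3411] rect [0.5771 0.3414] [0.082  0.0105] 3.3 axis 3.3000000000000114 medz 0.0102
near 0.53594255 0.33919203
t5.73 d [-0.0028  0.0009  0.0691] rv [-0.0013 -0.0032  0.0005] rows 1.7 j [ 0.42  0.73  1.52 -0.    0.9  -1.21]
```

```bash
python3 inch.py '-.0033 .0013 .04 0 0 0;-.0033 .0013 .068 0 0 0;-.0033 .0013 .068 0 0 0;-.0033 .0013 .068 0 0 0' && python3 inch.py '0 0 0 0 0 0;0 0 0 0 0 0;0 0 0 0 0 0;0 0 0 0 0 0;0 0 0 0 0 0;0 0 0 0 0 0;0 0 0 0 0 0;0 0 0 0 0 0' 0 20 && python3 go.py .598 .3426 .028 183.5 && python3 inch.py '0 0 -.08 0 0 0;0 0 -.08 0 0 0;0 0 -.08 0 0 0' && python3 go.py .459 .0938 .11 187.1
```

```text
time: 6.07
position: [0.5977, 0.3414, 0.0301]
ee_rot: [[-0.998, -0.06, -0.003], [-0.06, 0.998, -0.001], [0.003, -0.001, -1.0]]
ft_force: [0.9, 0.1, 0.9]
grip_width: 0.0502
gripper_force: 0.0
time: 6.73
position: [0.5988, 0.3428, 0.0315]
ee_rot: [[-0.998, -0.061, 0.0], [-0.061, 0.998, 0.0], [-0.0, 0.0, -1.0]]
ft_force: [0.1, -1.2, 2.3]
grip_width: 0.0097
gripper_force: 20.0
t6.73 d [ 0.0008 -0.0002  0.0035] rv [0.0001 0.0001 0.0002] rows 0.1 j [ 0.42  0.81  1.54  0.    0.78 -1.21]
time: 6.98
position: [0.6012, 0.3441, 0.1185]
ee_rot: [[-0.998, -0.061, 0.009], [-0.061, 0.998, 0.004], [-0.009, 0.004, -1.0]]
ft_force: [1.8, 0.2, -0.0]
grip_width: 0.0092
gripper_force: 20.0
t6.98 d [ 0.1574 -0.2411  0.0062] rv [ 0.0033  0.0093 -0.0625] rows 6.9 j [ 0.42  0.71  1.5   0.    0.93 -1.21]
```

```bash
python3 inch.py '.04 -.02 0 0 0 -.062;.08 -.06 .006 0 0 -.062;.157 -.24 .006 0 0 -.062;.157 -.24 .006 0 0 -.062;.157 -.24 .006 0 0 -.062;.157 -.24 .006 0 0 -.062;.157 -.24 .006 0 0 -.062;.157 -.24 .006 0 0 -.062' && python3 inch.py '0 0 0 0 0 0;0 0 0 0 0 0' && python3 go.py .459 .0937 .046 187.1
```

```text
time: 7.65
position: [0.454, 0.0897, 0.1052]
ee_rot: [[-0.993, -0.12, -0.002], [-0.12, 0.993, -0.0], [0.002, -0.0, -1.0]]
ft_force: [1.4, 1.0, 0.6]
grip_width: 0.0096
gripper_force: 20.0
time: 7.82
position: [0.4574, 0.0937, 0.1055]
ee_rot: [[-0.993, -0.122, 0.001], [-0.122, 0.993, 0.0], [-0.001, 0.0, -1.0]]
ft_force: [0.8, 0.1, -0.6]
grip_width: 0.0095
gripper_force: 20.0
t7.82 d [-0.0016 -0.0002  0.0595] rv [ 0.0001  0.0011 -0.0018] rows 1.4 j [ 0.06  0.48  2.08  0.    0.59 -1.63]
```

Check the held bar against its notch, then lower it.

```bash
cat > barchk.py <<'E'
from h import *
p,d,K,k1,M=cap('wrist');cam=(K,k1,M)
a=np.radians(7.1);ct=np.array([.455,.1255]);ax=np.array([np.cos(a),np.sin(a)]);ay=np.array([-ax[1],ax[0]])
m=np.zeros(p.shape[:2],np.uint8);m[100:150,290:360]=(p[100:150,290:360].min(2)>235)
ys,xs=np.nonzero(m);z=np.median(pz(xs,ys,d,*cam));Q=plane(np.c_[xs,ys],z,*cam)[:,:2]-ct
print('bar z',z,'near',(Q@ax).min(),'y',(Q@ay).min(),(Q@ay).max(),np.median(Q@ay))
E
python3 barchk.py
```

```text
bar z 0.08436821176452518 near -0.06312655544682913 y -0.03550430135921402 -0.026329711558972048 -0.030913774496727053
```

```bash
python3 inch.py '-.0014 -.001 .035 0 0 0;-.0014 -.001 .059 0 0 0;-.0014 -.001 .059 0 0 0;-.0014 -.001 .059 0 0 0' && python3 inch.py '0 0 0 0 0 0;0 0 0 0 0 0;0 0 0 0 0 0;0 0 0 0 0 0' .03 && python3 inch.py '0 0 -.1 0 0 0;0 0 -.1 0 0 0;0 0 -.1 0 0 0;0 0 -.1 0 0 0' && python3 - <<'E'
from h import *
p,d,K,k1,M=cap('wrist','w6.png')
E
python3 go.py .461 -.2985 .12 180
```

```text
time: 8.2
position: [0.4581, 0.0938, 0.0457]
ee_rot: [[-0.992, -0.124, -0.002], [-0.124, 0.992, -0.0], [0.002, 0.0, -1.0]]
ft_force: [-0.5, 1.2, -0.3]
grip_width: 0.0097
gripper_force: 20.0
time: 8.53
position: [0.4586, 0.093, 0.0472]
ee_rot: [[-0.992, -0.123, 0.002], [-0.123, 0.992, 0.0], [-0.002, -0.0, -1.0]]
ft_force: [-0.4, 0.8, 0.1]
grip_width: 0.0283
gripper_force: 0.0
time: 8.87
position: [0.4596, 0.0929, 0.1502]
ee_rot: [[-0.992, -0.123, 0.007], [-0.123, 0.992, 0.0], [-0.007, -0.0, -1.0]]
ft_force: [0.6, 0.5, 1.1]
grip_width: 0.0296
gripper_force: 0.0
t8.92 d [ 0.0461 -0.3886  0.0281] rv [1.000e-04 4.600e-03 1.232e-01] rows 9.4 j [ 0.06  0.4   2.04  0.    0.7  -1.64]
```

View pics/w6.png

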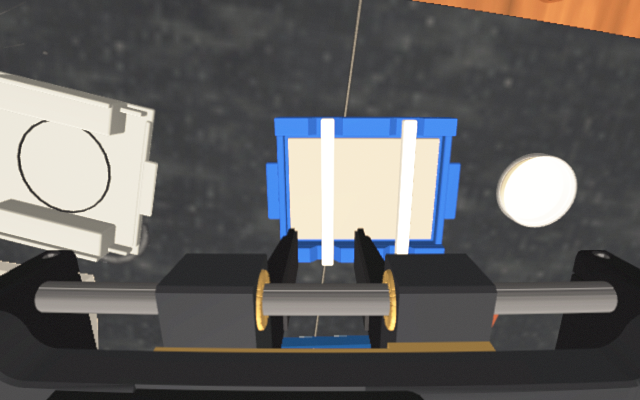

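Both bars are seated, at columns 328 and 408. Next, look at the coupons and the dry tray.

```bash
python3 go.py .51 -.26 .2 180; python3 inch.py '-.007 -.357 -.05 0 0 .123;-.007 -.357 -.05 0 0 .123;-.007 -.357 -.05 0 0 .123;-.007 -.357 -.05 0 0 .123;-.007 -.357 -.05 0 0 .123;-.007 -.357 -.05 0 0 .123;-.007 -.357 -.05 0 0 .123;-.007 -.357 -.05 0 0 .123' .08; python3 inch.py '0 0 0 0 0 0;0 0 0 0 0 0'; python3 - <<'E'
from h import *
p,d,K,k1,M=cap('wrist','w7.png');np.savez('w7',p=p,d=d,M=M);cam=(K,k1,M)
hsv=cv2.cvtColor(p,cv2.COLOR_RGB2HSV);H,S,V=[hsv[...,i].astype(int) for i in range(3)]
meas('brass',(0,0,640,245),(S>120)&(H>15)&(H<35)&(V>120),.006,cam,d)
E
```

```text
t8.92 d [-0.0076 -0.3565 -0.0517] rv [1.000e-04 4.600e-03 1.232e-01] rows 8.6 j [ 0.06  0.4   2.04  0.    0.7  -1.64]
time: 9.58
position: [0.5046, -0.236, 0.1914]
ee_rot: [[-1.0, 0.0, -0.002], [0.0, 1.0, 0.001], [0.002, 0.001, -1.0]]
ft_force: [0.6, -0.2, 0.1]
grip_width: 0.0773
gripper_force: 0.0
time: 9.75
position: [0.5047, -0.2357, 0.191]
ee_rot: [[-1.0, 0.003, -0.001], [0.003, 1.0, 0.001], [0.001, 0.001, -1.0]]
ft_force: [-0.7, 0.8, -0.3]
grip_width: 0.0797
gripper_force: 0.0
brass [231  75  53 118] mean [ 0.4568 -0.2988] rect [ 0.4594 -0.2989] [0.0463 0.1103] 89.4 axis 179.4 medz 0.0064
```

View pics/w7.png

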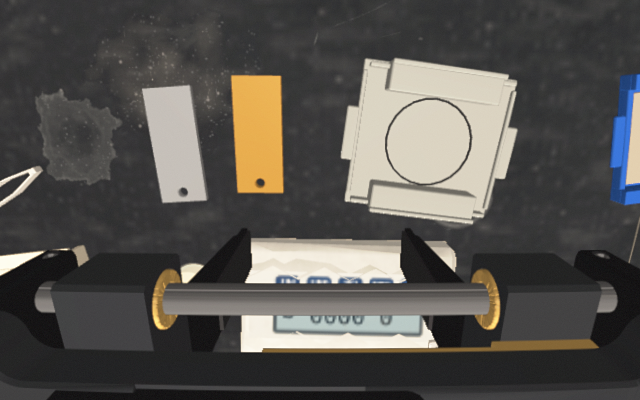

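Brass is at (257,134), aluminium at (174,144), both with the hole at the far end. The dry tray ring is at (428,141).

```bash
python3 - <<'E'
from h import *
f=np.load('w7.npz');p,d,M=f['p'],f['d'],f['M'];c=arm.calibration('wrist');cam=(c['mtx'],c['k1'],M)
V=p.max(2).astype(int)
meas('alu',(135,75,215,212),p.min(2)>120,.006,cam,d)
ms=np.zeros(V.shape,np.uint8);ms[85:195,375:482]=(V[85:195,375:482]<110)
n,l,st,_=cv2.connectedComponentsWithStats(ms);i=1+np.argmax(st[1:,4]);print(st[i])
ys,xs=np.nonzero(l==i);P=plane(np.c_[xs,ys],.006,*cam)[:,:2]
A=np.c_[2*P,np.ones(len(P))];s=np.linalg.lstsq(A,(P**2).sum(1),rcond=None)[0];print('ring',s[:2],np.sqrt(s[2]+s[:2]@s[:2]))
# heights: shoulders
ys,xs=np.mgrid[50:232,335:530];ys=ys.ravel();xs=xs.ravel();r,o=rays(np.c_[xs,ys],*cam);Q=o+r*d[ys,xs][:,None]
for lo,hi,n in((.022,.028,'shoulder'),(.0285,.034,'lip')):
    k=(Q[:,2]>lo)&(Q[:,2]<hi)&(Q[:,1]>-.23); print(n,k.sum(),np.median(Q[k,2]));
    if k.sum()>50: print(cv2.minAreaRect(Q[k,:2].astype(np.float32)))
k=(Q[:,2]>.022)&(Q[:,2]<.028);g=Q[k,:2]-s[:2];
for yaw in(-9,-8.3,-7.6,-7):
    a=np.radians(yaw);u=g@[np.cos(a),np.sin(a)];v=g@[-np.sin(a),np.cos(a)]
    print(yaw,np.percentile(u[u<0],[1,99]).round(4),np.percentile(u[u>0],[1,99]).round(4),np.percentile(v,[1,99]).round(4))
E
```

```text
alu [142  85  65 118] mean [ 0.4659 -0.3795] rect [ 0.4686 -0.3795] [0.1106 0.0459] 3.2 axis 3.1999999999999886 medz 0.0065
[385  98  87  91 431]
ring [ 0.46633599 -0.13656146] 0.04107847368152216
shoulder 5462 0.026407670204463357
((0.46525564789772034, -0.1361018866300583), (0.10037783533334732, 0.1340707242488861), 82.51293182373047)
lip 1077 0.030282328707752326
((0.4656064808368683, -0.1361767053604126), (0.09988611936569214, 0.13623687624931335), 82.58164978027344)
-9 [-0.0651 -0.042 ] [0.0404 0.0639] [-0.0502  0.0487]
-8.3 [-0.0647 -0.0424] [0.0407 0.0636] [-0.0495  0.0484]
-7.6 [-0.0645 -0.0426] [0.0411 0.0634] [-0.0493  0.0484]
-7 [-0.0644 -0.0427] [0.041  0.0634] [-0.0491  0.0484]
```

```bash
python3 go.py .4594 -.2989 .06 179.4; python3 inch.py '.045 -.064 .06 0 0 0;.045 -.064 .13 0 0 .008;.045 -.064 .13 0 0 .008;.045 -.064 .13 0 0 .008;.045 -.064 .13 0 0 .008;.045 -.064 .13 0 0 .008' .062; python3 go.py .4594 -.2989 .028 179.4;python3 - <<'E'
from h import *
p,d,K,k1,M=cap('wrist');cam=(K,k1,M)
hsv=cv2.cvtColor(p,cv2.COLOR_RGB2HSV);H,S,V=[hsv[...,i].astype(int) for i in range(3)]
meas('brass',(180,0,460,225),(S>120)&(H>15)&(H<35)&(V>120),.006,cam,d)
E
```

```text
t9.80 d [ 0.0447 -0.065   0.131 ] rv [ 0.0015 -0.0021  0.009 ] rows 3.7 j [-0.55  0.45  1.78  0.    0.91 -2.12]
time: 10.3
position: [0.4597, -0.2966, 0.0616]
ee_rot: [[-1.0, 0.008, -0.003], [0.008, 1.0, 0.003], [0.003, 0.003, -1.0]]
ft_force: [-0.1, 0.2, -0.5]
grip_width: 0.0619
gripper_force: 0.0
t10.30 d [ 0.0002 -0.0024  0.0336] rv [ 0.0026 -0.0029  0.0028] rows 0.8 j [-0.69  0.63  1.91  0.    0.61 -2.26]
brass [281 138  79  87] mean [ 0.4296 -0.2985] rect [ 0.4304 -0.2986] [0.0456 0.0528] 89.4 axis 179.5 medz 0.0064
```

```bash
python3 inch.py '.0005 -.002 .033 0 0 .003;.0005 -.002 .033 0 0 .003;.0005 -.002 .033 0 0 .003' && python3 inch.py '0 0 0 0 0 0;0 0 0 0 0 0;0 0 0 0 0 0;0 0 0 0 0 0;0 0 0 0 0 0;0 0 0 0 0 0' 0 40 && python3 inch.py '0 0 0 0 0 0' && python3 go.py .459 -.2987 .028 179.4 && python3 inch.py '0 0 -.1 0 0 0;0 0 -.1 0 0 0;0 0 -.1 0 0 0;0 0 -.1 0 0 0' && python3 go.py .455 .1255 .12 97.1
```

```text
time: 10.6
position: [0.4602, -0.299, 0.0305]
ee_rot: [[-1.0, 0.01, -0.0], [0.01, 1.0, 0.0], [0.0, 0.0, -1.0]]
ft_force: [-0.5, -0.3, 0.7]
grip_width: 0.0617
gripper_force: 0.0
time: 11.1
position: [0.4604, -0.3001, 0.0312]
ee_rot: [[-1.0, 0.011, 0.002], [0.011, 1.0, -0.001], [-0.002, -0.001, -1.0]]
ft_force: [0.3, 2.6, 13.8]
grip_width: 0.0276
gripper_force: 7.1
time: 11.18
position: [0.4605, -0.3002, 0.0312]
ee_rot: [[-1.0, 0.011, 0.002], [0.011, 1.0, -0.001], [-0.002, -0.001, -1.0]]
ft_force: [0.7, 2.7, 14.7]
grip_width: 0.0207
gripper_force: 7.0
t11.18 d [0.0015 0.0015 0.0032] rv [-0.0014  0.0022 -0.0004] rows 0.1 j [-0.7   0.68  1.92  0.    0.54 -2.26]
time: 11.52
position: [0.461, -0.3009, 0.1341]
ee_rot: [[-1.0, 0.011, 0.006], [0.011, 1.0, -0.005], [-0.006, -0.005, -1.0]]
ft_force: [0.4, 0.1, 0.2]
grip_width: 0.0005
gripper_force: 0.0
t11.52 d [0.0106 0.4264 0.0121] rv [4.0000e-04 7.9000e-03 1.4361e+00] rows 11.5 j [-0.7   0.52  1.86  0.    0.76 -2.26]
```

The grip missed: the fingertips were at about 6 mm and slid over the top of the coupon. I'll open, look again and go lower.

```bash
python3 inch.py '.0 0 .04 0 0 0;0 0 .04 0 0 0;0 0 .04 0 0 0;0 0 .04 0 0 0;0 0 .04 0 0 0' .062; python3 - <<'E'
from h import *
p,d,K,k1,M=cap('wrist','w8.png');cam=(K,k1,M)
hsv=cv2.cvtColor(p,cv2.COLOR_RGB2HSV);H,S,V=[hsv[...,i].astype(int) for i in range(3)]
meas('brass',(180,0,460,225),(S>120)&(H>15)&(H<35)&(V>120),.006,cam,d)
E
python3 go.py .459 -.2987 .0265 179.4
```

```text
time: 11.93
position: [0.46, -0.3001, 0.0903]
ee_rot: [[-1.0, 0.011, 0.001], [0.011, 1.0, -0.0], [-0.001, -0.0, -1.0]]
ft_force: [0.1, -1.2, 0.6]
grip_width: 0.0286
gripper_force: 0.0
brass [292 133  69  92] mean [ 0.4347 -0.2987] rect [ 0.4358 -0.2988] [0.0456 0.0636] 89.4 axis 179.4 medz 0.0064
t11.98 d [0.0011 0.0015 0.0639] rv [-0.0006  0.0008 -0.0003] rows 1.5 j [-0.7   0.58  1.89  0.    0.67 -2.26]
```

View pics/w8.png

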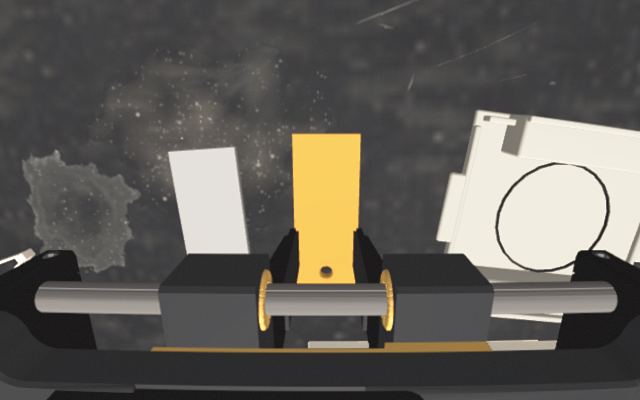

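The brass has not moved; it lies at (326,205). Wait for the fingers to open, then descend and check the height.

```bash
python3 inch.py '.001 .0014 .02 0 0 0;.001 .0014 .02 0 0 0;.001 .0014 .02 0 0 0;.001 .0014 .02 0 0 0;.001 .0014 .058 0 0 0;.001 .0014 .058 0 0 0;.001 .0014 .058 0 0 0;.001 .0014 .058 0 0 0' .062 && python3 inch.py '0 0 0 0 0 0;0 0 0 0 0 0' && python3 go.py .459 -.2987 .0265 179.4
```

```text
time: 12.65
position: [0.459, -0.2988, 0.0327]
ee_rot: [[-1.0, 0.011, 0.0], [0.011, 1.0, -0.0], [-0.0, -0.0, -1.0]]
ft_force: [0.3, -0.1, 0.2]
grip_width: 0.062
gripper_force: 0.0
time: 12.82
position: [0.4592, -0.2989, 0.0329]
ee_rot: [[-1.0, 0.011, 0.002], [0.011, 1.0, -0.001], [-0.002, -0.001, -1.0]]
ft_force: [0.0, -0.1, 0.7]
grip_width: 0.062
gripper_force: 0.0
t12.82 d [0.0002 0.0002 0.0064] rv [-0.0012  0.0016 -0.0003] rows 0.2 j [-0.7   0.68  1.92  0.    0.54 -2.26]
```

```bash
python3 inch.py '0 0 .0055 0 0 0;0 0 .0055 0 0 0;0 0 .0055 0 0 0' && python3 inch.py '0 0 0 0 0 0;0 0 0 0 0 0;0 0 0 0 0 0;0 0 0 0 0 0;0 0 0 0 0 0;0 0 0 0 0 0' 0 40
```

```text
time: 13.07
position: [0.4587, -0.2985, 0.026]
ee_rot: [[-1.0, 0.011, -0.0], [0.011, 1.0, 0.0], [0.0, 0.0, -1.0]]
ft_force: [-0.0, -1.2, -0.5]
grip_width: 0.062
gripper_force: 0.0
time: 13.57
position: [0.4588, -0.2986, 0.026]
ee_rot: [[-1.0, 0.011, 0.0], [0.011, 1.0, -0.0], [-0.0, -0.0, -1.0]]
ft_force: [0.6, -0.6, 0.9]
grip_width: 0.0443
gripper_force: 40.0
```

Gripped at 44.3 mm with 40 N. Lift and carry.

```bash
python3 inch.py '0 0 -.12 0 0 0;0 0 -.12 0 0 0;0 0 -.12 0 0 0;0 0 -.12 0 0 0' && python3 go.py .455 .1255 .12 97.1
```

```text
time: 13.9
position: [0.4605, -0.2998, 0.152]
ee_rot: [[-1.0, 0.011, 0.007], [0.011, 1.0, -0.006], [-0.007, -0.006, -1.0]]
ft_force: [0.8, -0.7, -1.4]
grip_width: 0.0441
gripper_force: 40.0
t13.90 d [0.0102 0.4254 0.0296] rv [4.0000e-04 9.7000e-03 1.4362e+00] rows 11.5 j [-0.7   0.49  1.84  0.    0.8  -2.26]
```

```bash
python3 inch.py '.01 .213 .015 0 0 .718;.01 .213 .015 0 0 .718;.01 .213 .015 0 0 .718;.01 .213 .015 0 0 .718;.01 .213 .015 0 0 .718;.01 .213 .015 0 0 .718;.01 .213 .015 0 0 .718' && python3 go.py .455 .1255 .12 97.1
```

```text
time: 14.48
position: [0.4498, -0.0821, 0.1302]
ee_rot: [[-0.742, 0.67, -0.002], [0.67, 0.742, 0.001], [0.003, -0.001, -1.0]]
ft_force: [-0.4, -1.4, -1.9]
grip_width: 0.0443
gripper_force: 40.0
t14.48 d [0.1352 0.1576 0.0104] rv [-0.0016 -0.0023  0.7123] rows 5.7 j [-0.33  0.42  2.08  0.    0.65 -1.16]
```

```bash
python3 inch.py '.135 .158 .008 0 0 .713;.135 .158 .008 0 0 .713;.135 .158 .008 0 0 .713;.135 .158 .008 0 0 .713;.135 .158 .008 0 0 .713;.135 .158 .008 0 0 .713;.135 .158 .008 0 0 .713;.135 .158 .008 0 0 .713' && python3 inch.py '0 0 0 0 0 0' && python3 go.py .455 .1255 .08 97.1; python3 - <<'E'
from h import *
p,d,K,k1,M=cap('wrist','w9.png')
p,d,K,k1,M=cap('top','t9.png');cam=(K,k1,M)
E
```

```text
time: 15.15
position: [0.4553, 0.1235, 0.1224]
ee_rot: [[-0.13, 0.992, -0.001], [0.992, 0.13, -0.0], [0.0, -0.001, -1.0]]
ft_force: [0.7, -0.1, -2.6]
grip_width: 0.0444
gripper_force: 40.0
time: 15.23
position: [0.4554, 0.1221, 0.1225]
ee_rot: [[-0.132, 0.991, -0.001], [0.991, 0.132, -0.0], [-0.0, -0.001, -1.0]]
ft_force: [0.2, -0.5, -2.5]
grip_width: 0.0443
gripper_force: 40.0
t15.23 d [0.0034 0.0001 0.0425] rv [-0.0008  0.      0.0089] rows 1.0 j [ 0.12  0.45  2.05 -0.    0.64 -0.01]
```

View pics/w9.png

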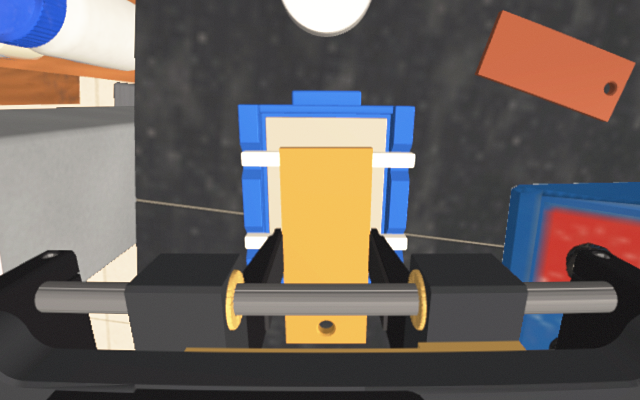

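The coupon hangs over both bars, with its near end at row 148 and columns 280–372. The bars show at rows 159 and 242. Measure it in the tray frame.

```bash
cat > cpn.py <<'E'
from h import *
# held/placed brass relative to wet tray frame
p,d,K,k1,M=cap('wrist');cam=(K,k1,M)
hsv=cv2.cvtColor(p,cv2.COLOR_RGB2HSV);H,S,V=[hsv[...,i].astype(int) for i in range(3)]
m=(S>120)&(H>15)&(H<35)&(V>120);m[:,:240]=0;m[:,410:]=0;m[228:]=0;m=m.astype(np.uint8)
ys,xs=np.nonzero(m);z=np.median(pz(xs,ys,d,*cam));k=cv2.findContours(m,0,1)[0];ct=max(k,key=len)[:,0]
a=np.radians(7.1);Q=plane(ct,z,*cam)[:,:2]-[.455,.1255];ax=np.array([np.cos(a),np.sin(a)]);ay=np.array([-ax[1],ax[0]])
u,v=Q@ax,Q@ay;r=cv2.minAreaRect(np.c_[u,v].astype(np.float32))
k=v<v.max()-.008;L=u[k&(u<u.mean())];vl=v[k&(u<u.mean())]
print('z',z.round(4),'u',np.percentile(u,[2,98]).round(4),'mid',(np.percentile(u,[2,98]).mean()).round(4),'end v',v.max().round(4),'slope deg',np.degrees(np.arctan(np.polyfit(vl,L,1)[0])).round(2),np.round(r[2],2),np.round(r[1],4))
E
python3 cpn.py
```

```text
z 0.1032 u [-0.0226  0.0222] mid -0.0002 end v 0.0511 slope deg -20.8 0.49 [0.0448 0.0401]
```

```bash
python3 inch.py '.0037 0 .02 0 0 .009;.0037 0 .04 0 0 .009;.0037 0 .055 0 0 .009;.0037 0 .055 0 0 .009;.0037 0 .055 0 0 .009' && python3 cpn.py && python3 go.py .455 .1255 .0495 97.1
```

```text
time: 15.8
position: [0.455, 0.1253, 0.0678]
ee_rot: [[-0.119, 0.993, -0.002], [0.993, 0.119, -0.0], [0.0, -0.002, -1.0]]
ft_force: [0.4, -0.0, -3.1]
grip_width: 0.0442
gripper_force: 40.0
z 0.0482 u [-0.0223  0.0224] mid 0.0 end v 0.0549 slope deg -20.31 89.89 [0.0401 0.0448]
t15.85 d [ 0.0001 -0.0003  0.0189] rv [-0.     -0.0001 -0.0042] rows 0.5 j [0.13 0.55 2.09 0.   0.5  0.01]
```

Well centred. Lower, release and withdraw.

```bash
python3 inch.py '0 0 .0183 0 0 0;0 0 .0183 0 0 0;0 0 .0183 0 0 0' && python3 inch.py '0 0 0 0 0 0;0 0 0 0 0 0;0 0 0 0 0 0;0 0 0 0 0 0;0 0 0 0 0 0' .062 && python3 inch.py '0 0 -.1 0 0 0;0 0 -.1 0 0 0;0 0 -.1 0 0 0;0 0 -.1 0 0 0;0 0 -.1 0 0 0' && python3 cpn.py && python3 go.py .435 .2744 .15 172.5
```

```text
time: 16.1
position: [0.4551, 0.1258, 0.0503]
ee_rot: [[-0.12, 0.993, -0.0], [0.993, 0.12, 0.0], [0.0, -0.0, -1.0]]
ft_force: [0.4, 0.5, -2.3]
grip_width: 0.0445
gripper_force: 40.0
time: 16.52
position: [0.4552, 0.126, 0.0501]
ee_rot: [[-0.12, 0.993, 0.001], [0.993, 0.12, 0.0], [0.0, 0.001, -1.0]]
ft_force: [0.6, -0.2, 0.8]
grip_width: 0.0615
gripper_force: 0.0
time: 16.93
position: [0.4552, 0.126, 0.1503]
ee_rot: [[-0.12, 0.993, 0.002], [0.993, 0.12, 0.0], [0.0, 0.002, -1.0]]
ft_force: [-0.0, -0.7, -0.7]
grip_width: 0.062
gripper_force: 0.0
z 0.0304 u [-0.022   0.0228] mid 0.0004 end v 0.0558 slope deg -6.98 89.57 [0.0774 0.0448]
t16.98 d [ 0.1498 -0.0019 -0.0006] rv [ 1.0000e-04 -0.0000e+00 -1.3199e+00] rows 10.6 j [0.13 0.41 2.02 0.   0.71 0.01]
```

```bash
python3 go.py .47 .2744 .15 172.5; python3 inch.py '.146 .033 0 0 0 -.66;.146 .033 0 0 0 -1.32;.146 .033 0 0 0 -1.32;.146 .033 0 0 0 -1.32;.146 .033 0 0 0 -1.32;.146 .033 0 0 0 -1.32;.146 .033 0 0 0 -1.32;.146 .033 0 0 0 -1.32' .085;python3 inch.py '.0 0 0 0 0 0;0 0 0 0 0 0';  python3 go.py .47 .2744 .15 172.5
```

```text
t16.98 d [ 0.1456  0.0329 -0.0006] rv [ 1.0000e-04 -0.0000e+00 -1.3199e+00] rows 10.6 j [0.13 0.41 2.02 0.   0.71 0.01]
time: 17.65
position: [0.4696, 0.2749, 0.1477]
ee_rot: [[-0.903, 0.43, -0.003], [0.43, 0.903, -0.001], [0.002, -0.002, -1.0]]
ft_force: [-0.0, 0.1, -0.6]
grip_width: 0.085
gripper_force: 0.0
time: 17.82
position: [0.4699, 0.2747, 0.1483]
ee_rot: [[-0.898, 0.439, -0.002], [0.439, 0.898, -0.001], [0.002, -0.002, -1.0]]
ft_force: [-0.6, -0.1, -0.2]
grip_width: 0.0852
gripper_force: 0.0
t17.82 d [-0.0002 -0.0003 -0.0017] rv [-0.0014 -0.0018 -0.3239] rows 2.6 j [ 0.41  0.49  1.85  0.    0.8  -0.71]
```

```bash
python3 inch.py '0 0 0 0 0 -.324;0 0 0 0 0 -.324;0 0 0 0 0 -.324;0 0 0 0 0 -.324'; python3 - <<'E'
from h import *
p,d,K,k1,M=cap('wrist','w10.png');cam=(K,k1,M)
m,C=meas('dish',(200,40,470,235),p.min(2)>150,.016,cam,d)
A=np.c_[2*C,np.ones(len(C))];s=np.linalg.lstsq(A,(C**2).sum(1),rcond=None)[0];print('circ',s[:2],np.sqrt(s[2]+s[:2]@s[:2]))
E
python3 go.py .4354 .2744 .08 172.5
```

```text
time: 18.15
position: [0.4702, 0.2747, 0.149]
ee_rot: [[-0.992, 0.127, -0.001], [0.127, 0.992, -0.0], [0.001, -0.0, -1.0]]
ft_force: [0.4, -0.4, -0.4]
grip_width: 0.0851
gripper_force: 0.0
dish [280 115  78  78] mean [0.4345 0.2745] rect [0.435  0.2743] [0.0626 0.0626] 82.8 axis 149.6 medz 0.0169
circ [0.43512499 0.27443424] 0.031239189514501713
t18.20 d [ 0.0344 -0.0049  0.0692] rv [-0.0004 -0.0008 -0.001 ] rows 1.9 j [ 0.41  0.49  1.85  0.    0.8  -1.03]
```

View pics/w10.png

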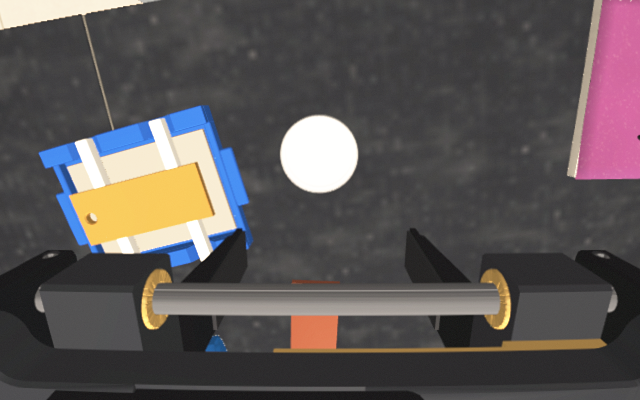

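The wet kit stands well: brass centred on both bars. The dish is at (319,154), giving (0.4351, 0.2744).

```bash
python3 inch.py '.0346 -.0048 .06 0 0 0;.0346 -.0048 .113 0 0 0;.0346 -.0048 .113 0 0 0;.0346 -.0048 .113 0 0 0;.0346 -.0048 .113 0 0 0;.0346 -.0048 .113 0 0 0' .08; python3 go.py .4351 .2744 .0305 172.5
```

```text
time: 18.7
position: [0.4365, 0.2749, 0.038]
ee_rot: [[-0.992, 0.129, 0.001], [0.129, 0.992, 0.001], [-0.001, 0.001, -1.0]]
ft_force: [0.2, -0.1, 0.3]
grip_width: 0.0799
gripper_force: 0.0
t18.70 d [ 0.0013 -0.0007  0.0075] rv [0.0008 0.0013 0.0018] rows 0.2 j [ 0.43  0.64  2.    0.    0.5  -1.01]
```

```bash
python3 inch.py '.0013 -.0006 .0075 0 0 0;.0013 -.0006 .0075 0 0 0;.0013 -.0006 .0075 0 0 0' && python3 inch.py '0 0 0 0 0 0;0 0 0 0 0 0;0 0 0 0 0 0;0 0 0 0 0 0;0 0 0 0 0 0' 0 20 && python3 go.py .4351 .2744 .0305 172.5;  python3 inch.py '0 0 -.12 0 0 0;0 0 -.12 0 0 0;0 0 -.12 0 0 0;0 0 -.12 0 0 0' && python3 go.py .4657 -.1363 .12 172.5
```

```text
time: 18.95
position: [0.4345, 0.2742, 0.0301]
ee_rot: [[-0.992, 0.127, 0.001], [0.127, 0.992, 0.001], [-0.001, 0.001, -1.0]]
ft_force: [0.1, -0.3, -0.2]
grip_width: 0.0801
gripper_force: 0.0
time: 19.37
position: [0.4342, 0.2741, 0.0295]
ee_rot: [[-0.992, 0.127, 0.0], [0.127, 0.992, 0.0], [-0.0, 0.0, -1.0]]
ft_force: [-0.7, -0.8, 3.7]
grip_width: 0.0623
gripper_force: 20.1
t19.37 d [-0.0008  0.0004 -0.001 ] rv [0.0003 0.0005 0.004 ] rows 0.0 j [ 0.43  0.66  2.01  0.    0.48 -1.01]
time: 19.7
position: [0.4359, 0.2751, 0.1551]
ee_rot: [[-0.992, 0.126, 0.008], [0.126, 0.992, 0.004], [-0.007, 0.005, -1.0]]
ft_force: [1.3, 0.4, 0.1]
grip_width: 0.0623
gripper_force: 20.0
t19.70 d [-0.0812 -0.4045  0.0338] rv [0.0048 0.0074 0.0043] rows 9.9 j [ 0.43  0.45  1.92  0.    0.76 -1.01]
```

```bash
python3 inch.py '-.081 -.4 0 0 0 .002;-.081 -.4 0 0 0 .002;-.081 -.4 0 0 0 .002;-.081 -.4 0 0 0 .002;-.081 -.4 0 0 0 .002;-.081 -.4 0 0 0 .002;-.081 -.4 0 0 0 .002;-.081 -.4 0 0 0 .002' && python3 go.py .4657 -.1363 .08 172.5
```

```text
time: 20.37
position: [0.458, -0.0604, 0.149]
ee_rot: [[-0.992, 0.128, -0.0], [0.128, 0.992, 0.0], [0.0, 0.0, -1.0]]
ft_force: [0.9, 0.4, -0.4]
grip_width: 0.0621
gripper_force: 20.0
t20.37 d [-0.0174 -0.0743  0.069 ] rv [ 0.0002 -0.0002  0.0021] rows 2.5 j [-0.27  0.4   2.05  0.    0.7  -1.72]
```

```bash
python3 inch.py '-.017 -.074 0 0 0 .002;-.017 -.074 .069 0 0 .002;-.017 -.074 .069 0 0 .002;-.017 -.074 .069 0 0 .002;-.017 -.074 .069 0 0 .002;-.017 -.074 .069 0 0 .002' && python3 - <<'E'
from h import *
p,d,K,k1,M=cap('wrist','w11.png');cam=(K,k1,M);np.savez('w11',p=p,d=d,M=M)
E
python3 go.py .4657 -.1363 .0335 172.5
```

```text
time: 20.87
position: [0.4657, -0.1334, 0.0809]
ee_rot: [[-0.991, 0.13, -0.0], [0.13, 0.991, 0.0], [0.0, 0.0, -1.0]]
ft_force: [0.4, -0.3, 0.2]
grip_width: 0.0621
gripper_force: 20.0
t20.92 d [ 0.     -0.0031  0.0479] rv [-0.0002  0.0012  0.001 ] rows 1.2 j [-0.41  0.54  2.05  0.    0.55 -1.86]
```

View pics/w11.png

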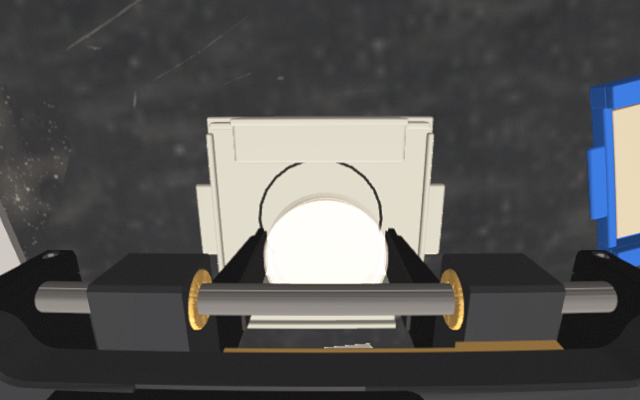

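The dish is held over the tray at column 326, and the ring centre is at column 320, matching the computed −3 mm shift in y.

```bash
python3 inch.py '.001 -.003 .02 0 0 0;.001 -.003 .035 0 0 0;.001 -.003 .035 0 0 0;.001 -.003 .035 0 0 0' && python3 go.py .4650 -.1363 .034 172.5
```

```text
time: 21.25
position: [0.4647, -0.136, 0.0462]
ee_rot: [[-0.992, 0.129, 0.001], [0.129, 0.992, -0.0], [-0.001, -0.0, -1.0]]
ft_force: [0.2, -0.2, -0.5]
grip_width: 0.0622
gripper_force: 20.0
t21.25 d [-0.0004 -0.0002  0.0122] rv [-0.      0.0006  0.0013] rows 0.3 j [-0.42  0.6   2.07  0.    0.47 -1.86]
```

```bash
python3 inch.py '-.0003 0 .0118 0 0 0;-.0003 0 .0118 0 0 0;-.0003 0 .0118 0 0 0;-.0003 0 .0118 0 0 0' && python3 inch.py '0 0 0 0 0 0;0 0 0 0 0 0;0 0 0 0 0 0;0 0 0 0 0 0;0 0 0 0 0 0' .08 && python3 inch.py '0 0 -.12 0 0 0;0 0 -.12 0 0 0;0 0 -.12 0 0 0;0 0 -.12 0 0 0' && python3 go.py .51 -.36 .15 183.2
```

```text
time: 21.58
position: [0.465, -0.1367, 0.0345]
ee_rot: [[-0.992, 0.13, 0.001], [0.13, 0.992, -0.0], [-0.001, -0.0, -1.0]]
ft_force: [-0.1, -0.1, -0.4]
grip_width: 0.0623
gripper_force: 20.0
time: 22.0
position: [0.4647, -0.1369, 0.0335]
ee_rot: [[-0.991, 0.13, 0.0], [0.13, 0.991, 0.0], [-0.0, 0.0, -1.0]]
ft_force: [0.6, 0.7, 1.0]
grip_width: 0.0795
gripper_force: 0.0
time: 22.33
position: [0.4666, -0.1376, 0.1591]
ee_rot: [[-0.991, 0.13, 0.008], [0.13, 0.991, -0.003], [-0.008, -0.002, -1.0]]
ft_force: [0.3, -0.2, -0.0]
grip_width: 0.0799
gripper_force: 0.0
t22.33 d [-0.072  -0.2148  0.0102] rv [-0.0032  0.008  -0.1865] rows 5.4 j [-0.42  0.4   1.99  0.    0.74 -1.86]
```

```bash
python3 go.py .51 -.37 .16 183.2; python3 inch.py '-.073 -.225 0 0 0 -.187;-.073 -.225 0 0 0 -.187;-.073 -.225 0 0 0 -.187;-.073 -.225 0 0 0 -.187;-.073 -.225 0 0 0 -.187;-.073 -.225 0 0 0 -.187;-.073 -.225 0 0 0 -.187' .062; python3 inch.py '0 0 0 0 0 0';python3 - <<'E'
from h import *
p,d,K,k1,M=cap('wrist','w12.png');cam=(K,k1,M)
meas('alu',(230,40,420,228),p.min(2)>130,.006,cam,d)
E
python3 go.py .4686 -.3795 .035 183.2
```

```text
t22.33 d [-7.340e-02 -2.248e-01  2.000e-04] rv [-0.0032  0.008  -0.1865] rows 5.7 j [-0.42  0.4   1.99  0.    0.74 -1.86]
time: 22.92
position: [0.5079, -0.3747, 0.1526]
ee_rot: [[-0.999, -0.053, 0.001], [-0.053, 0.999, -0.001], [-0.001, -0.002, -1.0]]
ft_force: [-0.2, 1.6, -0.2]
grip_width: 0.0623
gripper_force: 0.0
time: 23.0
position: [0.5071, -0.3705, 0.1523]
ee_rot: [[-0.999, -0.054, -0.001], [-0.054, 0.999, 0.001], [0.001, 0.001, -1.0]]
ft_force: [0.1, -0.5, -1.0]
grip_width: 0.0619
gripper_force: 0.0
alu [288  79  57 131] mean [ 0.4653 -0.3796] rect [ 0.4684 -0.3794] [0.1096 0.046 ] 3.1 axis 3.1999999999999886 medz 0.0064
t23.05 d [ 0.0389 -0.0083  0.1176] rv [ 0.0013 -0.001  -0.0005] rows 3.0 j [-0.73  0.59  1.64  0.    0.91 -2.36]
```

View pics/w12.png

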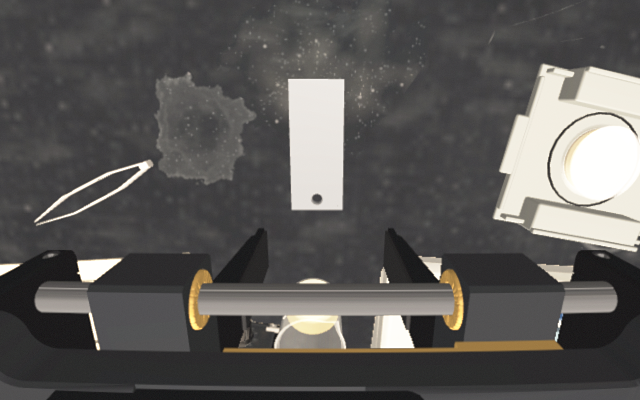

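Aluminium is at (316,144), the beaker is clear behind it, and the dish sits inside the ring at (605,155).

```bash
python3 inch.py '.039 -.0082 .04 0 0 0;.039 -.0082 .08 0 0 0;.039 -.0082 .117 0 0 0;.039 -.0082 .117 0 0 0;.039 -.0082 .117 0 0 0;.039 -.0082 .117 0 0 0;.039 -.0082 .117 0 0 0' && python3 go.py .4684 -.3795 .0265 183.2
```

```text
time: 23.63
position: [0.4704, -0.38, 0.0388]
ee_rot: [[-0.998, -0.057, 0.002], [-0.057, 0.998, -0.002], [-0.002, -0.002, -1.0]]
ft_force: [0.6, 0.1, -0.2]
grip_width: 0.0618
gripper_force: 0.0
t23.63 d [0.002  0.0007 0.0123] rv [-0.0024  0.0022  0.0013] rows 0.3 j [-0.79  0.72  1.77  0.    0.65 -2.42]
```

```bash
python3 inch.py '.0018 .0005 .012 0 0 0;.0018 .0005 .012 0 0 0;.0018 .0005 .012 0 0 0;.0018 .0005 .012 0 0 0' && python3 go.py .4684 -.3795 .0262 183.2
```

```text
time: 23.97
position: [0.4679, -0.3796, 0.0258]
ee_rot: [[-0.998, -0.056, 0.001], [-0.056, 0.998, -0.001], [-0.001, -0.001, -1.0]]
ft_force: [-0.7, -0.3, -1.0]
grip_width: 0.062
gripper_force: 0.0
t23.97 d [-0.0005  0.0001 -0.0004] rv [-0.0013  0.0012  0.0006] rows 0.0 j [-0.79  0.74  1.78  0.    0.62 -2.42]
```

```bash
python3 inch.py '0 0 0 0 0 0;0 0 0 0 0 0;0 0 0 0 0 0;0 0 0 0 0 0;0 0 0 0 0 0;0 0 0 0 0 0' 0 25 && python3 inch.py '0 0 -.12 0 0 0;0 0 -.12 0 0 0;0 0 -.12 0 0 0;0 0 -.12 0 0 0' && python3 go.py .4657 -.1363 .12 172.5
```

```text
time: 24.47
position: [0.4677, -0.3795, 0.0253]
ee_rot: [[-0.998, -0.056, 0.001], [-0.056, 0.998, -0.0], [-0.001, -0.001, -1.0]]
ft_force: [-0.5, 1.9, 4.9]
grip_width: 0.0446
gripper_force: 26.0
time: 24.8
position: [0.4692, -0.3811, 0.1514]
ee_rot: [[-0.998, -0.056, 0.007], [-0.056, 0.998, -0.007], [-0.007, -0.008, -1.0]]
ft_force: [0.1, -0.3, -1.0]
grip_width: 0.0449
gripper_force: 25.0
t24.80 d [-0.0101  0.2448  0.0297] rv [-0.0069  0.0074  0.1873] rows 5.9 j [-0.79  0.56  1.71  0.    0.87 -2.42]
```

```bash
python3 inch.py '-.01 .243 .01 0 0 .187;-.01 .243 .01 0 0 .187;-.01 .243 .01 0 0 .187;-.01 .243 .01 0 0 .187;-.01 .243 .01 0 0 .187;-.01 .243 .01 0 0 .187;-.01 .243 .04 0 0 .187;-.01 .243 .04 0 0 .187' && python3 inch.py '0 0 0 0 0 0;0 0 0 0 0 0' && python3 go.py .4657 -.1363 .08 172.5
```

```text
time: 25.47
position: [0.4625, -0.1341, 0.1018]
ee_rot: [[-0.992, 0.128, -0.004], [0.128, 0.992, 0.002], [0.004, 0.001, -1.0]]
ft_force: [-0.5, 0.4, -0.8]
grip_width: 0.0447
gripper_force: 25.0
time: 25.63
position: [0.464, -0.137, 0.1049]
ee_rot: [[-0.991, 0.131, 0.0], [0.131, 0.991, -0.0], [-0.0, 0.0, -1.0]]
ft_force: [0.4, -0.5, -1.1]
grip_width: 0.0448
gripper_force: 25.0
t25.63 d [-0.0016  0.0009  0.0249] rv [ 0.      0.0001 -0.0006] rows 0.6 j [-0.42  0.49  2.04  0.    0.61 -1.86]
```

```bash
python3 inch.py '-.0012 .0008 .03 0 0 0;-.0012 .0008 .03 0 0 0;-.0012 .0008 .03 0 0 0;-.0012 .0008 .03 0 0 0' && cat > alu.py <<'E'
from h import *
p,d,K,k1,M=cap('wrist','w13.png');cam=(K,k1,M)
ys,xs=np.mgrid[60:226,240:420];ys=ys.ravel();xs=xs.ravel();r,o=rays(np.c_[xs,ys],*cam);Q=o+r*d[ys,xs][:,None]
zt=arm.get_obs()['position'][2]-.0195
import sys; zt=float(sys.argv[1]) if len(sys.argv)>1 else zt
k=(abs(Q[:,2]-zt)<.005);z=np.median(Q[k,2]);k=abs(Q[:,2]-z)<.003
m=np.zeros(p.shape[:2],np.uint8);m[ys[k],xs[k]]=1
ct=max(cv2.findContours(m,0,1)[0],key=len)[:,0]
a=np.radians(-7.5);q=plane(ct,z,*cam)[:,:2]-[.4657,-.1363];u=q@[np.cos(a),np.sin(a)];v=q@[-np.sin(a),np.cos(a)]
print('z',z.round(4),'near u',u.min().round(4),'v',v.min().round(4),v.max().round(4),'mid',((v.min()+v.max())/2).round(4),cv2.minAreaRect(np.c_[u,v].astype(np.float32)))
E
python3 alu.py; python3 go.py .465 -.1363 .052 172.5
```

```text
time: 25.97
position: [0.4652, -0.1363, 0.0754]
ee_rot: [[-0.991, 0.131, 0.0], [0.131, 0.991, -0.0], [-0.0, -0.0, -1.0]]
ft_force: [0.4, -1.2, -0.7]
grip_width: 0.0448
gripper_force: 25.0
z 0.0566 near u -0.0554 v -0.0217 0.0233 mid 0.0008 ((-0.03574591130018234, 0.0008089635521173477), (0.039365239441394806, 0.04504108801484108), 0.03708667308092117)
t26.02 d [ 0.0003 -0.0001  0.0236] rv [-0.0002  0.0012 -0.0007] rows 0.6 j [-0.42  0.55  2.05  0.    0.54 -1.86]
```

View pics/w13.png

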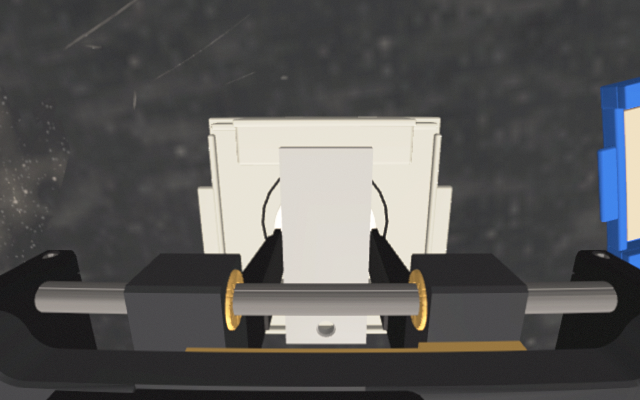

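The coupon is square over the dish, columns 281–372, with its near end at −55.4 mm. Lower, release and withdraw.

```bash
python3 inch.py '-.0003 -.0007 .0238 0 0 0;-.0003 -.0007 .0238 0 0 0;-.0003 -.0007 .0238 0 0 0;-.0003 -.0007 .0238 0 0 0' && python3 inch.py '0 0 0 0 0 0;0 0 0 0 0 0;0 0 0 0 0 0;0 0 0 0 0 0;0 0 0 0 0 0' .062 && python3 inch.py '0 0 -.1 0 0 0;0 0 -.1 0 0 0;0 0 -.1 0 0 0;0 0 -.1 0 0 0' && python3 inch.py '-.05 .12 -.05 0 0 0;-.05 .12 -.05 0 0 0;-.05 .12 -.05 0 0 0;-.05 .12 -.05 0 0 0;-.05 .12 -.05 0 0 0' && python3 - <<'E'
from h import *
p,d,K,k1,M=cap('wrist','w14.png');cam=(K,k1,M)
for n,lo,hi,ct,yaw in(('alu',.0305,.036,(.4657,-.1363),-7.5),('brass',.027,.034,(.455,.1255),7.1)):
    ys,xs=np.mgrid[0:228,0:640];ys=ys.ravel();xs=xs.ravel();r,o=rays(np.c_[xs,ys],*cam);Q=o+r*d[ys,xs][:,None]
    q=Q[:,:2]-ct;a=np.radians(yaw);u=q@[np.cos(a),np.sin(a)];v=q@[-np.sin(a),np.cos(a)]
    k=(Q[:,2]>lo)&(Q[:,2]<hi)&(abs(u)<.06)&(abs(v)<.06);print(n,np.median(Q[k,2]),cv2.minAreaRect(np.c_[u,v][k].astype(np.float32)))
E
```

```text
time: 26.35
position: [0.4651, -0.1363, 0.0515]
ee_rot: [[-0.991, 0.13, -0.0], [0.13, 0.991, 0.0], [0.0, 0.0, -1.0]]
ft_force: [-0.5, -0.2, -1.0]
grip_width: 0.0449
gripper_force: 25.0
time: 26.77
position: [0.4652, -0.1363, 0.0507]
ee_rot: [[-0.991, 0.13, 0.0], [0.13, 0.991, 0.0], [-0.0, 0.0, -1.0]]
ft_force: [-0.3, -0.2, 0.3]
grip_width: 0.0617
gripper_force: 0.0
time: 27.1
position: [0.4665, -0.1368, 0.1542]
ee_rot: [[-0.991, 0.13, 0.006], [0.13, 0.991, -0.002], [-0.006, -0.002, -1.0]]
ft_force: [0.6, -0.7, 0.1]
grip_width: 0.062
gripper_force: 0.0
time: 27.52
position: [0.5316, -0.0216, 0.2007]
ee_rot: [[-0.992, 0.127, 0.001], [0.127, 0.992, 0.0], [-0.001, 0.0, -1.0]]
ft_force: [0.1, -0.8, -0.3]
grip_width: 0.062
gripper_force: 0.0
alu 0.03249425629187341 ((-0.00040310248732566833, 0.0008591413497924805), (0.10959997773170471, 0.04638701304793358), 0.41866594552993774)
brass 0.030533548831252144 ((-0.015081889927387238, 0.0006708800792694092), (0.11143794655799866, 0.07577203959226608), 89.60013580322266)
```

View pics/w14.png

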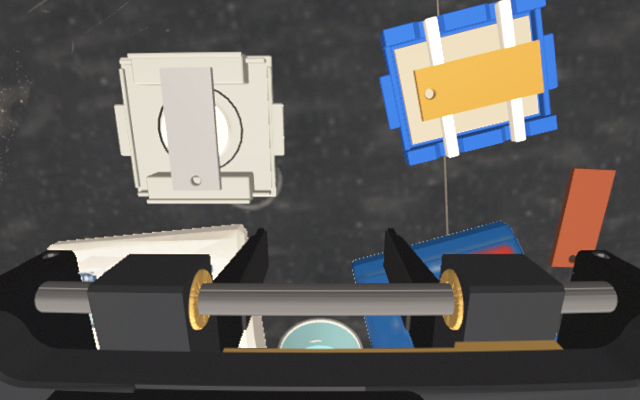

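Both kits are in place: aluminium over the dish at (190,128) and brass on both bars at (480,80). Copper has not moved. Hand in.

```bash
python3 inch.py '0 0 0 0 0 0;0 0 0 0 0 0' | head -1; python3 -c "
from station import arm
print(arm.close_job())"
```

```text
time: 27.73
the job is handed in; nothing more can be done
None
```

I made up both kits as asked and handed the job in at 27.7 s; the hand-in returned no verdict. In the last picture the brass is centred on both seated bars and the aluminium lies shoulder to shoulder over the dish, each within about 1 mm. The brass needed a second try, as the first grip slid over it without moving it.

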